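Refit the coffee grinder's bean hopper and hold its lid up for filling

TASK

Put the washed bean hopper back on the coffee grinder: lower it into the collar with its hinge end towards the back of the machine, then turn it clockwise as far as it goes so that it locks square with the machine, its lid still shut. Then lift the hopper's lid and hold it 60 degrees open, as a backstop for the beans I am about to pour in. The lid falls shut by itself, so finish while still holding it there, and leave everything else on the table where it stands.

Things in the scene. Friction and masses are not known exactly. Their poses are not given: they have to be found in the camera images.
- grinder: (all sizes here in mm) compact electric coffee grinder, aluminium and black, firm on the table. Origin: on the table under the axis of its hopper collar; +x to its back, -x to its front (the side with the box for the grounds), z up. Its head reaches from x -75 to +85 and y -55 to +55; the head's flat top is 120 above the table and carries the round black bayonet collar, 82 across.
- collar_mouth (a point): centre of the collar's top, 146 above the table; axes as the grinder's. Hole 53 across; two opposite notches 18 wide reach out to 34 from the axis at 135 and -45 degrees from the grinder's +x (anticlockwise from above). The notches lead through a 9 thick lip into a channel in which the hopper's lugs turn 45 degrees clockwise to a stop.
- grinder_seat (a point): floor of the collar's hole, on its axis, 120 above the table, 26 below the collar's top; axes as the grinder's. The foot of the hopper's spigot rests on it when home.
- hopper: bean hopper, smoked plastic, 0.25 to 0.4 kg, standing on its spigot, lid shut. Origin: centre of the spigot's underside; z up, +x to the hinge end, -x to the tab end. Black spigot: 38 across at the foot, 48 from z = 9 up; lugs 12 wide in +y and -y at z 9 to 15, ends 31 from the axis. It enters the collar at the grinder's yaw + 45 degrees and is locked, stopped, at the grinder's yaw, with a few mm play.
- hopper_grip (a point): middle of the hopper's tub, 72 above the hopper's origin, on its axis, axes as the hopper's: where to grip across the width (y) from above. The tub is 96 long (x) and 62 wide (y), with upright sides from 47 to 92 above the origin (below is a narrower funnel neck); the lid on top is 58 wide and reaches up to 98.
- hopper_lid (a joint): opening angle of the hopper's lid, rad: 0 shut, grows as the tab end rises, 1.05 is 60 degrees, stop at 1.9. Free hinge, the lid weighs 60 g and falls shut from anything below about 1.5.
- lid_tab (a point): point to hold on the lid's tab, mid-thickness, 120 from the hinge axis along the lid; axes turn with the lid: -x from the hinge out to the tab's end, y along the hinge, z out of the lid. The tab is 20 wide (y), 6 thick, from 98 (lid's edge) to 134 from the hinge; free below. Shut: 95.5 above and 72 to the -x of the hopper's origin. Can be pinched across its 20 mm from above or lifted from below.
- lid_hinge (a point): the lid's hinge axis, mid-width: 48 from the hopper's axis in the hopper's +x, 92 above its origin; the axis runs along the hopper's y. The point's axes turn with the lid as the tab's do.
- fork_cup: bystander: white ceramic cup, 84 across and 105 high, with six plastic-handled fondue forks standing in it, 240 high in all; origin under its centre.
- bean_jar: bystander: glass jar of coffee beans with a cork, 90 across, 149 high; origin under its centre.
- espresso_cup: bystander: white cup with a handle, 62 across, 58 high; origin under its centre.
- spoon: bystander: steel spoon, 150 long, lying on the table; origin near its middle.
- glass_lid: bystander: glass lid of the fondue pot with a knob, 207 across, 52 high, lying on the table; origin under its centre.
- bowl_a: bystander: white dipping bowl, 94 across, 42 high, on the wooden turntable (220 across, 28 high); origin under its centre.
- bowl_b: bystander: a second dipping bowl, same size, on the same turntable; origin under its centre.
- fondue_pot: bystander: red cast-iron fondue pot, 204 across, with a stick handle, on a steel burner stand 100 high; origin under its centre.
Things that resemble listed ones, but are neither listed nor needed, are in the scene too. Leave any blue or turquoise look-alike of the hopper alone.

How it is judged:
By the outcome, as a careful person would: the job done as asked, in the order asked, and still so for the second after the job is handed in, while the arm keeps its last pose, push and grip.
It also fails if it takes over 61 s, if anything falls off the work surface, if the arm or the gripper's body presses on something with over 40 N, if the wrist force passes 120 N, or if a joint passes its speed limit or range.

ROBOT

A 6-joint arm with a two-finger parallel gripper is mounted at the origin on the work surface. World frame = base frame: x ahead of the robot, y to its left, z up, the work surface at z = 0. Lengths are in mm, angles in rad, forces in N, time in s.
With the tool pointing down it reaches from about 350 to 775 mm from the base axis. Payload 7.3 kg.
Tool frame: the origin (TCP) lies between the finger pads; the fingertips stand bot.tips_ahead ahead of it and the grasp point (between the pads) lies 6 mm ahead of it (bot.tips_ahead is the distance from the TCP to the fingertips, in mm); z points along the fingers, y is the line along which they close (so a half turn about z gives the same grasp; the last joint's range is limited). The gripper opens to 92 mm and grips with 3 to 60 N. Pads are 19 mm wide; open, the fingers measure 130 mm over their backs; the gripper's body (75 mm by 190 mm) begins 47 mm behind the grasp point.
Start: joints at [1.164, 0.342, 1.524, -0, 1.275, -0.146], TCP at [135.356, 507.268, 251.741] pointing down, gripper open.
Joint ranges: [-2.53, 2.53], [-0.77, 2.02], [0.04, 2.7], [-1, 4.14], [0.28, 2.66], [-3.11, 3.11]. Speed limits (rad/s): [2.57, 2.57, 3.14, 3.14, 3.14, 3.14].

INTERFACE

Orientations are given as [roll, pitch, yaw] about the fixed x, y, z axes, in that order (R = Rz(yaw) Ry(pitch) Rx(roll)).
In Python, from plant import bot gives the robot as it stands. The module is installed in compiled form; this text tells all that it offers.
- The arm moves only by the tool step_arm, never from a script. Its argument "targets" is one flat list of numbers, 7 for each row, row after row: the opening, from 0 (shut) to 1 (fully open), then the shift along the tool's x, y, z each as a share of 100 mm, from -1 to 1, then the turn, a rotation vector about the tool's x, y, z each as a share of pi/4 rad, from -1 to 1. A call has 1 to 20 rows; each row is the pose to reach, as a shift and turn from the pose commanded when the call began, along the tool's axes at that moment; what a row does not reach only later rows make up. A row lasts 1/8 s, in which the tool goes at most 62.5 mm and 10.7 degrees, less where a joint would pass 70% of its speed; a pose out of reach is approached as far as the arm can. A call with a number of a shift or a turn outside -1 to 1 is refused whole. A call with a gripper value outside its range is refused whole. The fingers move at their own pace and stop on an object; the grip force is fixed at half the most. Time passes only in rows, so rows that repeat a pose let the fingers close. It gives the time, the measured TCP pose, the force, the opening and the grip force at its end, in the units of the state.
- bot.get_obs(): the state, without advancing time (a new reading comes with each control period).
- bot.capture(name): name is "side" or "top" or "wrist"; returns (picture, depth): 420x560x3 uint8, blue, green, red; 420x560 float32, mm along the optical axis (not along the pixel's ray), 0 where there is no reading.
- bot.camera_info(name): a dict with "fx", "fy", "cx", "cy" (pixels), "camera_from_world" (4x4, takes a point from world to camera coordinates); the wrist camera has in their place "hand_eye" (4x4, takes a point from camera to tool coordinates, whose origin is the TCP and whose axes are the flange's). Camera axes: x right, y down, z forward; pixel columns grow to the right and rows downward; lengths in mm; the calibration is good to about 2 mm. A picture is of the moment at which its call begins: read the wrist's pose just before it. camera_info takes no time and is no camera call.
- bot.close_job(): hands the job in; it is judged then, once.
The state is a dict: "time": time; "joint_positions": joint angles; "dq": joint speeds; "tau": joint torques, N m; "tool_pos": TCP position; "tcp_rot": TCP orientation; "contact_force": force on the tool from outside, world axes, zero at the start; "moment": the same for the moment, N m; "grip_width": finger opening in mm; "finger_force": force on a finger pad.
Only numpy, scipy, OpenCV 4.12 (cv2) and the standard library are available. Lean on these libraries where they do the work, as an engineer would, in place of code of your own. Each camera call takes 0.05 s, during which the arm holds its last target. There are 200 camera calls.

## Working session

There is one attempt and no reset: what is moved stays moved. The work goes in short steps, Python scripts to look and compute and a tool call to move; the robot and the scene stay as the last step left them, time stands still between calls to the robot, and variables do not carry over. Pictures are saved under pics/ and viewed, at most 10 in all, crops included, and the job is handed in when it is done.

Besides the shell and the picture viewer there is one more tool, called after "Emit:" as a command line: name --argument value ..., lists and objects as JSON in quotes. step_arm: Moves the arm, as the interface text tells. Shift numbers are shares of 100 mm and turn numbers shares of pi/4 rad, none past 1 either way. Its arguments: {"type":"object","properties":{"targets":{"type":"array"}},"required":["targets"]}

```bash
mkdir -p pics
python3 - <<'E'
from plant import bot
import cv2,numpy as np
print(bot.get_obs(), bot.tips_ahead)
for n in("top","side"):
    p,d=bot.capture(n); cv2.imwrite(f"pics/{n}0.png",p); np.save(f"{n}0.npy",d)
    print(n,bot.camera_info(n))
print(bot.camera_info("wrist"))
E
```

```text
{'time': 0.0, 'joint_positions': array([ 1.16398935e+00,  3.42725602e-01,  1.52504068e+00, -3.38288134e-05,
        1.27535810e+00, -1.46021303e-01]), 'dq': array([ 7.18352148e-04, -6.07922150e-04, -1.78596493e-05,  9.63656740e-04,
        3.57052798e-04,  1.69552920e-03]), 'tau': array([ 5.28597193e-04, -4.31254184e+01, -2.44214594e+01,  7.18453154e-02,
        5.60741080e-02, -1.41534629e-04]), 'tool_pos': array([135.21670052, 506.90604553, 251.03516827]), 'tcp_rot': array([-3.14007252e+00, -1.90866357e-04,  2.88081671e+00]), 'contact_force': array([-0.17537173,  0.77738484, -0.36514419]), 'moment': array([0.0308828 , 0.016956  , 0.00801348]), 'finger_force': 0.0, 'grip_width': 91.63079395496992} 25.0
top {'fx': 440.6891753853984, 'fy': 440.6891753853984, 'cx': 280.29533108875694, 'cy': 210.50116963223746, 'camera_from_world': array([[ 2.33755266e-02, -9.99716892e-01, -4.44085064e-03,
         5.87761344e+00],
       [-9.90135731e-01, -2.25372124e-02, -1.38287054e-01,
         4.95711546e+02],
       [ 1.38147819e-01,  7.62957759e-03, -9.90382234e-01,
         1.55393862e+03],
    
[... 311 characters left out ...]
79741e-01, -4.97573577e-01, -8.34195020e-01,
         2.12782513e+02],
       [ 3.50769287e-01,  7.56882956e-01, -5.51442743e-01,
         1.26776458e+03],
       [ 0.00000000e+00,  0.00000000e+00,  0.00000000e+00,
         1.00000000e+00]])}
{'fx': 339.41696304012544, 'fy': 339.41696304012544, 'cx': 282.4486465587544, 'cy': 205.74848230548378, 'hand_eye': array([[ 4.12619583e-04, -9.50776660e-01, -3.09876706e-01,
         8.38244560e+01],
       [ 9.99999762e-01,  5.63743685e-04, -3.98141749e-04,
         9.43355447e-01],
       [ 5.53234918e-04, -3.09876468e-01,  9.50776666e-01,
        -1.32506340e+02],
       [ 0.00000000e+00,  0.00000000e+00,  0.00000000e+00,
         1.00000000e+00]])}
```

View pics/top0.png

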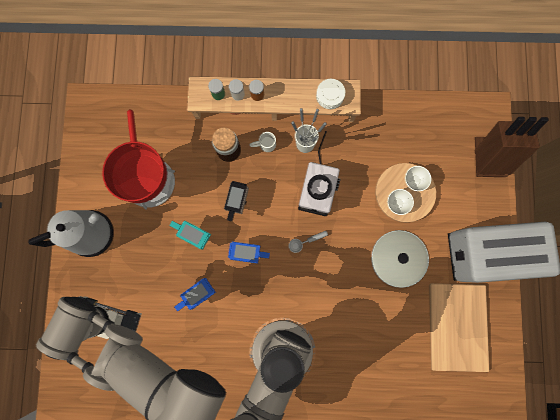

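View pics/side0.png

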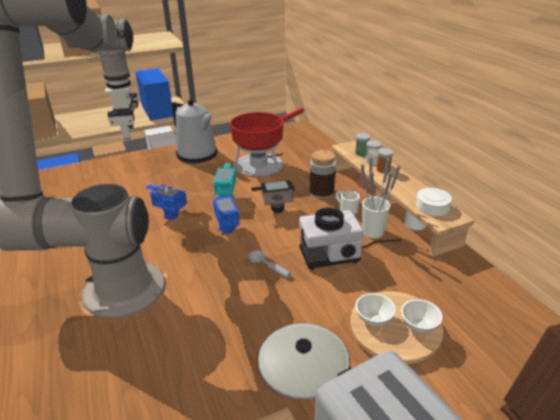

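Run:
```python
import cv2,numpy as np
t=cv2.imread("pics/top0.png")[140:240,210:350];s=cv2.imread("pics/side0.png")[165:275,235:375]
a=cv2.resize(t,None,fx=5.5,fy=5.5,interpolation=2)[:, :];b=cv2.resize(s,None,fx=5.5,fy=5.5,interpolation=2)
cv2.imwrite("pics/ct.png",a);cv2.imwrite("pics/cs.png",b[:600])
```

```text
(no output)
```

View pics/ct.png

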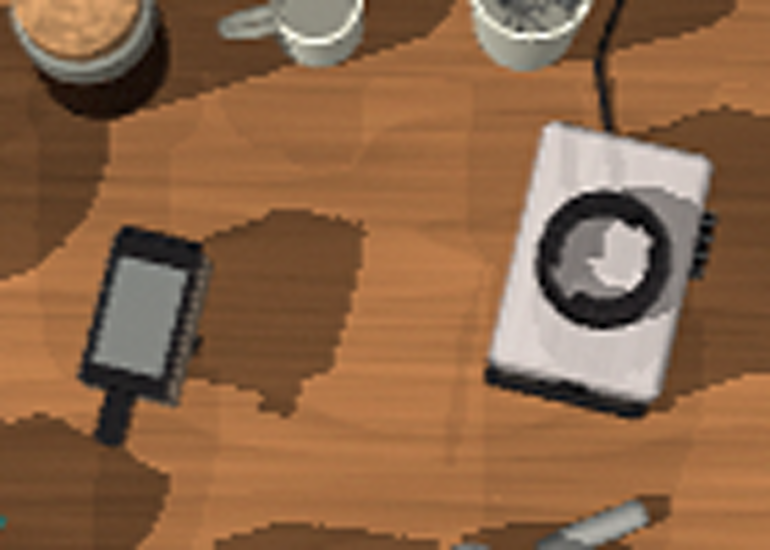

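View pics/cs.png

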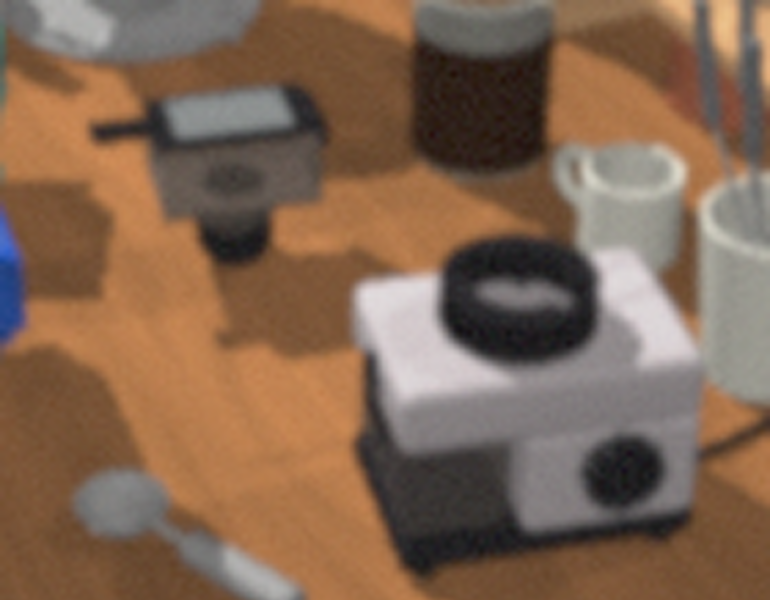

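```bash
cat > h.py <<'E'
import numpy as np,cv2
from plant import bot
def cloud(n,d,T=None):
    i=bot.camera_info(n); v,u=np.mgrid[0:420,0:560]
    P=np.stack([(u-i["cx"])/i["fx"]*d,(v-i["cy"])/i["fy"]*d,d],-1)
    M=np.linalg.inv(i["camera_from_world"]) if T is None else T@i["hand_eye"]
    return P@M[:3,:3].T+M[:3,3]
def rect(W,m):
    p=W[m][:,:2].astype(np.float32); r=cv2.minAreaRect(p)
    return len(p),np.round(r[0],1),np.round(r[1],1),round(r[2],1),"z",np.round(np.median(W[m][:,2]),1),"mean",p.mean(0).round(1)
E
python3 - <<'E'
from h import *
for n,H,G in(("top",(180,222,215,255),(150,222,290,348)),("side",(175,215,250,300),(205,268,295,368))):
    d=np.load(n+"0.npy");W=cloud(n,d);z=W[...,2]
    def box(b):
        m=np.zeros(d.shape,bool);m[b[0]:b[1],b[2]:b[3]]=1;return m&(d>0)
    h=box(H)
    print(n,"tub+lid+tab",rect(W,h&(z>88)&(z<106)))
    print("grtop",rect(W,box(G)&(abs(z-120)<5)));print("collar",rect(W,box(G)&(abs(z-146)<5)))
    if n=="top":
        print("hopper heights",[int(((z>a)&(z<a+10)&h).sum()) for a in range(0,130,10)])
        pts=W[h&(z>88)&(z<106)]
        c=pts[:,:2].mean(0);_,_,V=np.linalg.svd(pts[:,:2]-c);e=V[0]*np.sign(V[0][0]);f=np.array([-e[1],e[0]])
        q=(pts[:,:2]-c)@np.c_[e,f];print("axis",np.degrees(np.arctan2(e[1],e[0])),c)
        for a in range(-90,80,10):
            s=q[(q[:,0]>a)&(q[:,0]<=a+10)]
            if len(s):print(a,s[:,1].min().round(),s[:,1].max().round(),len(s))
        print(q.min(0),q.max(0))
E
```

```text
top tub+lid+tab (565, array([516.1, 177.1]), array([ 63. , 139.3]), 78.4, 'z', np.float64(98.9), 'mean', array([525.8, 174.6], dtype=float32))
grtop (995, array([ 569., -115.]), array([109.1, 161.3]), 77.2, 'z', np.float64(120.0), 'mean', array([ 568.1, -113.6], dtype=float32))
collar (226, array([ 564.7, -113.9]), array([80.4, 78.2]), 0.8, 'z', np.float64(146.7), 'mean', array([ 564.7, -114.2], dtype=float32))
hopper heights [590, 8, 1, 0, 1, 13, 12, 14, 27, 338, 226, 0, 0]
axis -12.07134816104873 [525.79014173 174.56012356]
-80 -8.0 11.0 17
-70 -9.0 11.0 16
-60 -9.0 10.0 17
-50 -28.0 30.0 28
-40 -30.0 32.0 52
-30 -30.0 31.0 45
-20 -29.0 30.0 50
-10 -30.0 31.0 50
0 -30.0 32.0 53
10 -30.0 31.0 46
20 -30.0 32.0 51
30 -30.0 31.0 50
40 -31.0 32.0 51
50 -26.0 28.0 39
[-79.74292603 -30.57081817] [59.68747775 32.45000806]
side tub+lid+tab (394, array([515.9, 173.6]), array([ 67.8, 137.9]), 79.6, 'z', np.float64(97.1), 'mean', array([522.8, 167.6], dtype=float32))
grtop (880, array([ 569.8, -117.8]), array([111.6, 158.8]), 78.2, 'z', np.float64(119.3), 'mean', array([ 564.6, -126.8], dtype=float32))
collar (258, array([ 565.1, -116.3]), array([82.8, 78.4]), 59.6, 'z', np.float64(145.1), 'mean', array([ 565.3, -118.8], dtype=float32))
```

Candidates for the hopper in the top view are the smoked one (236,198), blue (246,251), blue (195,295) and turquoise (191,234). The close crop confirms the smoked one, with its tab towards the robot. The hopper is at about (532,173.5), yaw about -11.7°. The grinder is at (564.8,-114.5), yaw about -12.3°, with its dark grounds box towards the robot and its cord at the back. Both sizes match the description.

Emit:
step_arm --targets '[1,-1,-0.47,0,0,0,0,1,-1,-0.47,0,0,0,0]'

```text
time: 0.35
tool_pos: [220.5, 434.9, 251.2]
tcp_rot: [-3.141, -0.0, 2.882]
contact_force: [0.2, 0.6, -0.4]
grip_width: 92.3
finger_force: 0.0
```

Emit:
step_arm --targets '[1,-1,-0.47,0,0,0,0,1,-1,-0.47,0,0,0,0]'

```text
time: 0.6
tool_pos: [305.6, 363.2, 251.5]
tcp_rot: [-3.141, -0.0, 2.88]
contact_force: [-0.4, 0.3, -0.2]
grip_width: 91.9
finger_force: 0.0
```

Emit:
step_arm --targets '[1,-1,-0.47,0,0,0,0,1,-1,-0.47,0,0,0,0]'

```text
time: 0.85
tool_pos: [390.2, 291.9, 251.5]
tcp_rot: [-3.141, -0.0, 2.88]
contact_force: [-0.2, 0.4, -0.1]
grip_width: 91.7
finger_force: 0.0
```

Emit:
step_arm --targets '[1,-1,-0.47,0,0,0,0,1,-1,-0.47,0,0,0,0]'

```text
time: 1.1
tool_pos: [474.8, 220.7, 251.4]
tcp_rot: [-3.141, -0.0, 2.88]
contact_force: [0.6, 1.1, 0.9]
grip_width: 91.7
finger_force: 0.0
```

Emit:
step_arm --targets '[1,-0.7,-0.32,0,0,0,-0.073,1,-0.7,-0.32,0,0,0,-0.073,1,-0.7,-0.32,0,0,0,-0.073]'

```text
time: 1.48
tool_pos: [532.7, 173.0, 251.0]
tcp_rot: [-3.141, -0.002, 2.936]
contact_force: [-0.6, 0.8, 0.4]
grip_width: 92.1
finger_force: 0.0
```

```bash
cat >> h.py <<'E'
from scipy.spatial.transform import Rotation as Rn
def tool():
    o=bot.get_obs();T=np.eye(4);T[:3,:3]=Rn.from_euler('xyz',o["tcp_rot"]).as_matrix();T[:3,3]=o["tool_pos"];return T
def wcloud(name):
    T=tool();p,d=bot.capture("wrist");cv2.imwrite("pics/"+name,p);return p,d,cloud("wrist",d,T)
def row(pos,eul,T=None):
    "shares from the measured (or given) pose to a target pose"
    T=tool() if T is None else T;R=T[:3,:3];Q=Rn.from_euler('xyz',eul).as_matrix()
    return (R.T@(np.array(pos)-T[:3,3])/100).round(3),(Rn.from_matrix(R.T@Q).as_rotvec()/(np.pi/4)).round(3)
E
python3 - <<'E'
from h import *
p,d,W=wcloud("w1.png")
z=W[...,2];m=(d>0)&(z>88)&(z<106)&(abs(W[...,0]-532)<110)&(abs(W[...,1]-173)<70)
print(rect(W,m),W[m].min(0),W[m].max(0))
E
```

```text
(8793, array([516.9, 178.7]), array([ 62.1, 139.7]), 77.9, 'z', np.float64(98.0), 'mean', array([522. , 177.6], dtype=float32)) [446.87970923 135.36183829  88.98097428] [589.79469407 215.7498356  101.28566093]
```

View pics/w1.png

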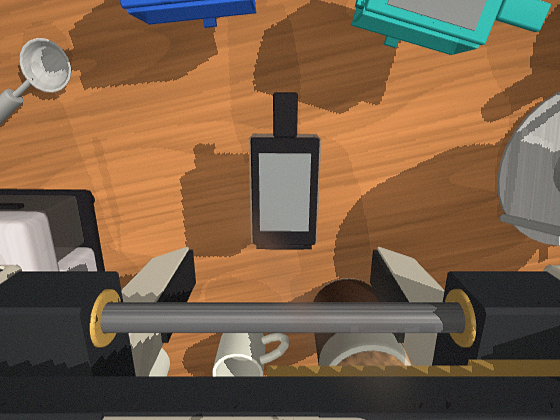

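Emit:
step_arm --targets '[1,0,0.015,0.6,0,0,0.005,1,0,0.015,1,0,0,0.005,1,0,0.015,1,0,0,0.005]'

```text
time: 1.9
tool_pos: [530.0, 176.0, 149.4]
tcp_rot: [-3.139, -0.006, 2.936]
contact_force: [0.2, 0.8, -0.6]
grip_width: 92.0
finger_force: 0.0
```

Emit:
step_arm --targets '[1,0,0,0.4,0,0,0,1,0,0,0.73,0,0,0,1,0,0,0.73,0,0,0,0.5,0,0,0.73,0,0,0,0.5,0,0,0.73,0,0,0,0.5,0,0,0.73,0,0,0,0.5,0,0,0.73,0,0,0]'

```text
time: 2.78
tool_pos: [533.5, 175.0, 79.6]
tcp_rot: [3.141, 0.001, 2.934]
contact_force: [-1.0, -0.7, 4.8]
grip_width: 61.8
finger_force: 30.0
```

Emit:
step_arm --targets '[0.5,0,0,-0.1,0,0,0,0.5,0,0,-0.5,0,0,0,0.5,0,0,-1,0,0,0]'

```text
time: 3.15
tool_pos: [532.0, 174.8, 178.8]
tcp_rot: [-3.14, -0.004, 2.934]
contact_force: [0.5, 0.5, -3.5]
grip_width: 61.6
finger_force: 29.9
```

Emit:
step_arm --targets '[0.5,0,0,-0.5,0,0,0,0.5,0,0,-0.9,0,0,0,0.5,0,0,-0.9,0,0,0]'

```text
time: 3.52
tool_pos: [534.1, 175.2, 272.0]
tcp_rot: [3.139, 0.006, 2.934]
contact_force: [-0.3, -0.2, -3.9]
grip_width: 62.1
finger_force: 29.9
```

Run:
```python
from h import *
o=bot.get_obs();print(o["tool_pos"],o["tcp_rot"],o["contact_force"])
print(row([564.8,-114.5,266],[np.pi,0,np.pi+np.radians(32.7)]))
```

```text
[534.12420024 175.21742914 272.04449547] [3.13897384 0.00605729 2.93420513] [-0.30176849 -0.22486532 -3.93722121]
(array([-0.896, -2.772,  0.059]), array([ 0.   ,  0.009, -0.991]))
```

Emit:
step_arm --targets '[0.5,-0.15,-0.5,0,0,0,0,0.5,-0.3,-1,0,0,0,0,0.5,-0.3,-1,0,0,0,0,0.5,-0.3,-1,0,0,0,0]'

```text
time: 4.03
tool_pos: [541.1, 71.1, 267.2]
tcp_rot: [3.142, -0.003, 2.933]
contact_force: [-0.6, 0.6, -3.3]
grip_width: 61.8
finger_force: 29.9
```

Emit:
step_arm --targets '[0.5,-0.1,-0.4,0,0,0,0,0.5,-0.1,-0.4,0,0,0,0,0.5,-0.1,-0.4,0,0,0,0]'

```text
time: 4.4
tool_pos: [543.1, 30.9, 268.2]
tcp_rot: [3.141, -0.001, 2.935]
contact_force: [-0.5, 0.2, -3.1]
grip_width: 62.1
finger_force: 29.9
```

Run:
```python
from h import *
print(tool()[:3,3])
p,d,W=wcloud("w2.png")
z=W[...,2];g=(d>0)&(np.hypot(W[...,0]-565,W[...,1]+115)<110)
print("top",rect(W,g&(abs(z-120)<5)))
m=g&(abs(z-146)<4)&(np.hypot(W[...,0]-565,W[...,1]+115)<55)
P=W[m];print("collar",rect(W,m))
# circle fit to outer edge
from scipy.optimize import least_squares
q=P[:,:2];h=cv2.convexHull(q.astype(np.float32))[:,0]
s=least_squares(lambda v:np.hypot(h[:,0]-v[0],h[:,1]-v[1])-41,[565,-115],loss="soft_l1");print(s.x,np.abs(s.fun).mean())
# hopper in hand: underside etc
a=np.degrees(np.arctan2(P[:,1]-s.x[1],P[:,0]-s.x[0]));r=np.hypot(*(q-s.x).T)
for k in range(-180,180,15):
    b=(a>=k)&(a<k+15);print(k,r[b].min().round(1) if b.any() else None,r[b].max().round(1) if b.any() else None,end="; ")
```

```text
[543.06881273  30.92811315 268.17133927]
top (8368, array([ 539.4, -106.4]), array([107.7,  93. ]), 77.5, 'z', np.float64(119.4), 'mean', array([ 530.3, -102.3], dtype=float32))
collar (2303, array([ 549. , -108.8]), array([83.8, 47.5]), 77.0, 'z', np.float64(145.5), 'mean', array([ 546. , -109.3], dtype=float32))
[ 565.69224546 -112.18821423] 0.8493381824406027
-180 26.1 40.6; -165 26.1 41.0; -150 26.2 41.2; -135 26.5 41.7; -120 26.5 41.4; -105 25.9 42.4; -90 27.3 27.9; -75 None None; -60 None None; -45 None None; -30 None None; -15 None None; 0 None None; 15 None None; 30 None None; 45 None None; 60 26.4 41.0; 75 25.6 41.4; 90 26.0 41.8; 105 33.0 41.1; 120 32.9 40.9; 135 26.0 40.9; 150 25.5 41.3; 165 25.9 40.9;
```

View pics/w2.png

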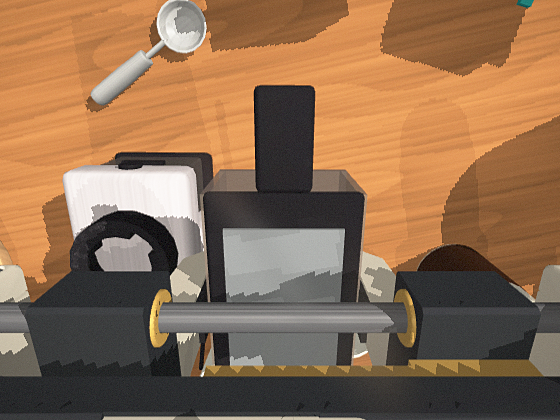

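Run:
```python
from h import *
T=tool();p,d=bot.capture("wrist");i=bot.camera_info("wrist")
C=cloud("wrist",d,np.eye(4))  # tool frame
m=(d>0)&(C[...,2]<15)&(C[...,2]>-30)
m[300:]=0; m[:,:200]=0; m[:,370:]=0; m[270:]=0
q=C[m];t=q[(q[:,0]>55)]
print("tab x max",np.percentile(t[:,0],[50,95,99,100]),"y",t[:,1].min(),t[:,1].max(),"z",np.median(t[:,2]))
l=q[(q[:,0]<44)&(q[:,0]>20)];print("lid y",np.percentile(l[:,1],[0,2,50,98,100]),"z",np.median(l[:,2]))
b=q[abs(q[:,1])>15];print("lid x max",np.percentile(b[:,0],[95,99,100]))
t2=q[(q[:,0]>75)&(q[:,0]<84)];print("tab mid y far",(t2[:,1].min()+t2[:,1].max())/2)
t3=q[(q[:,0]>54)&(q[:,0]<62)];print("tab mid y near",(t3[:,1].min()+t3[:,1].max())/2)
print(T[:3,3])
```

```text
tab x max [71.93272541 85.36331526 86.56262546 86.9018809 ] y -8.757021028656817 11.365779510612137 z -18.357165097102317
lid y [-29.99518505 -27.49889323   1.06742488  29.52796945  32.35140901] z -18.641241656120457
lid x max [50.03871455 51.00092518 51.47917659]
tab mid y far 1.3105435021919858
tab mid y near 1.2784029270243797
[543.1068329   31.03117959 268.31265555]
```

Run:
```python
from h import *
print(row([565.2,-113.7,245],[np.pi,0,np.pi+np.radians(32.7)]))
```

```text
(array([-0.512, -1.372,  0.233]), array([ 0.001, -0.001, -0.989]))
```

Emit:
step_arm --targets '[0.5,-0.2,-0.4,0,0,0,-0.1,0.5,-0.3,-0.8,0,0,0,-0.3,0.5,-0.3,-0.8,0,0,0,-0.3]'

```text
time: 4.88
tool_pos: [556.4, -56.3, 268.4]
tcp_rot: [-3.141, -0.0, -3.114]
contact_force: [0.6, 0.5, -3.7]
grip_width: 62.0
finger_force: 29.9
```

Run:
```python
from h import *
print(row([565.2,-113.7,245],[np.pi,0,np.pi+np.radians(32.7)]))
```

```text
(array([-0.072, -0.576,  0.234]), array([-0.   , -0.   , -0.692]))
```

Emit:
step_arm --targets '[0.5,-0.03,-0.25,0.05,0,0,-0.2,0.5,-0.07,-0.5,0.1,0,0,-0.4,0.5,-0.072,-0.576,0.234,0,0,-0.6,0.5,-0.072,-0.576,0.234,0,0,-0.692,0.5,-0.072,-0.576,0.234,0,0,-0.692,0.5,-0.072,-0.576,0.234,0,0,-0.692]'

```text
time: 5.62
tool_pos: [565.2, -111.1, 245.5]
tcp_rot: [3.142, 0.0, -2.571]
contact_force: [-0.3, 0.7, -3.5]
grip_width: 61.6
finger_force: 29.9
```

Run:
```python
from h import *
print(tool()[:3,3])
for n in ("side","top"):
    p,d=bot.capture(n)
    if n=="side": s=cv2.resize(p[140:280,270:400],None,fx=4,fy=4,interpolation=2)
    else: t=cv2.resize(p[130:270,240:340],None,fx=4,fy=4,interpolation=2)
cv2.imwrite("pics/s3.png",s)
print(row([565.2,-113.7,225],[np.pi,0,np.pi+np.radians(32.7)]))
```

```text
[ 565.23647425 -111.09271648  245.51418524]
(array([ 0.012, -0.019,  0.205]), array([-0.   ,  0.001,  0.001]))
```

View pics/s3.png

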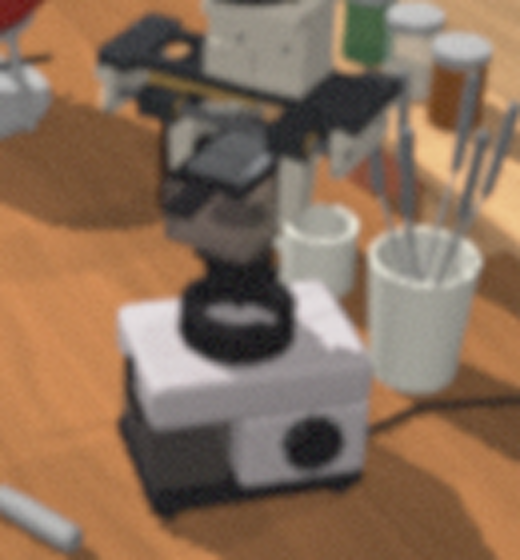

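Emit:
step_arm --targets '[0.5,0.012,-0.02,0.1,0,0,0,0.5,0.012,-0.02,0.2,0,0,0,0.5,0.012,-0.02,0.2,0,0,0,0.5,0.012,-0.02,0.25,0,0,0,0.5,0.012,-0.02,0.28,0,0,0,0.5,0.012,-0.02,0.28,0,0,0]'

```text
time: 6.48
tool_pos: [565.1, -114.4, 217.1]
tcp_rot: [3.141, -0.0, -2.57]
contact_force: [0.3, 0.4, -3.1]
grip_width: 62.0
finger_force: 29.9
```

Emit:
step_arm --targets '[0.5,0,0,0.02,0,0,0,0.5,0,0,0.05,0,0,0,0.5,0,0,0.05,0,0,0]'

```text
time: 6.85
tool_pos: [565.2, -114.3, 212.1]
tcp_rot: [3.141, 0.0, -2.57]
contact_force: [0.4, 0.4, -2.9]
grip_width: 61.9
finger_force: 29.9
```

Emit:
step_arm --targets '[0.5,0,0,0.02,0,0,0,0.5,0,0,0.04,0,0,0,0.5,0,0,0.04,0,0,0]'

```text
time: 7.22
tool_pos: [565.2, -114.4, 208.2]
tcp_rot: [3.142, 0.0, -2.57]
contact_force: [1.5, 1.3, -3.9]
grip_width: 62.1
finger_force: 29.9
```

Emit:
step_arm --targets '[0.5,0,0,0.02,0,0,0,0.5,0,0,0.04,0,0,0,0.5,0,0,0.06,0,0,0,0.5,0,0,0.06,0,0,0]'

```text
time: 7.72
tool_pos: [565.2, -114.4, 202.1]
tcp_rot: [3.141, 0.0, -2.57]
contact_force: [2.0, 1.2, -3.5]
grip_width: 62.1
finger_force: 29.9
```

Emit:
step_arm --targets '[0.5,0,0,0.01,0,0,0,0.5,0,0,0.025,0,0,0,0.5,0,0,0.025,0,0,0]'

```text
time: 8.1
tool_pos: [565.2, -114.4, 199.7]
tcp_rot: [-3.142, 0.0, -2.57]
contact_force: [1.9, 1.4, -3.3]
grip_width: 61.9
finger_force: 29.9
```

Emit:
step_arm --targets '[0.5,0,0,0.01,0,0,0,0.5,0,0,0.02,0,0,0,0.5,0,0,0.02,0,0,0]'

```text
time: 8.48
tool_pos: [565.3, -114.3, 199.6]
tcp_rot: [-3.14, 0.001, -2.57]
contact_force: [-2.3, 1.7, 8.7]
grip_width: 61.8
finger_force: 30.0
```

Emit:
step_arm --targets '[0.5,-0.008,0,-0.01,0,0,0.1,0.5,-0.008,0,-0.01,0,0,0.2,0.5,-0.008,0,-0.01,0,0,0.3,0.5,-0.008,0,-0.01,0,0,0.4,0.5,-0.008,0,-0.01,0,0,0.5,0.5,-0.008,0,-0.01,0,0,0.5]'

```text
time: 9.22
tool_pos: [565.7, -114.5, 199.6]
tcp_rot: [-3.14, 0.0, -2.962]
contact_force: [-0.4, -0.0, 6.1]
grip_width: 62.0
finger_force: 30.0
```

Run:
```python
from plant import bot
o=bot.get_obs();print(o["moment"],o["contact_force"],o["tcp_rot"])
```

```text
[ 0.05971044  0.3097855  -0.04314309] [-0.36668454 -0.02217594  6.0596383 ] [-3.14037675e+00  3.20356888e-04 -2.96205641e+00]
```

Turning freely; on to the stop.

Emit:
step_arm --targets '[0.5,0,0,-0.005,0,0,0.1,0.5,0,0,-0.005,0,0,0.2,0.5,0,0,-0.005,0,0,0.3,0.5,0,0,-0.005,0,0,0.4,0.5,0,0,-0.005,0,0,0.45,0.5,0,0,-0.005,0,0,0.45]'

```text
time: 9.98
tool_pos: [565.5, -114.0, 199.6]
tcp_rot: [-3.141, -0.001, 2.969]
contact_force: [-2.2, 0.5, 5.2]
grip_width: 61.8
finger_force: 30.0
```

Run:
```python
from plant import bot
o=bot.get_obs();print(o["moment"],o["contact_force"],o["tcp_rot"])
```

```text
[0.32209334 0.45997158 0.00800237] [-2.16034764  0.49495518  5.15857912] [-3.14148679e+00 -5.17100724e-04  2.96889235e+00]
```

Emit:
step_arm --targets '[0.5,0,0,0,0,0,0.03,0.5,0,0,0,0,0,0.06,0.5,0,0,0,0,0,0.1,0.5,0,0,0,0,0,0.1]'

```text
time: 10.48
tool_pos: [566.7, -114.8, 199.7]
tcp_rot: [-3.141, 0.003, 2.888]
contact_force: [4.3, -4.5, 2.9]
grip_width: 62.4
finger_force: 29.9
```

Run:
```python
from plant import bot
o=bot.get_obs();print(o["moment"],o["contact_force"],o["tcp_rot"])
```

```text
[-0.7805193  -0.74883     0.20517861] [ 4.25547687 -4.54037605  2.86553887] [-3.14071810e+00  2.90423555e-03  2.88824466e+00]
```

Emit:
step_arm --targets '[0.5,0,0,0,0,0,0.03,0.5,0,0,0,0,0,0.06,0.5,0,0,0,0,0,0.06,0.5,0,0,0,0,0,0.06]'

```text
time: 10.98
tool_pos: [566.5, -114.9, 199.8]
tcp_rot: [-3.14, 0.002, 2.844]
contact_force: [3.1, -5.0, 4.3]
grip_width: 61.9
finger_force: 30.3
```

Run:
```python
from h import *
o=bot.get_obs();print(o["moment"],o["contact_force"],o["tcp_rot"])
T=tool();p,d=bot.capture("wrist");C=cloud("wrist",d,np.eye(4))
m=(d>0)&(C[...,2]<15)&(C[...,2]>-30);m[270:]=0; m[:,:200]=0; m[:,370:]=0
q=C[m]
for a,b in((75,84),(54,62)):
    t=q[(q[:,0]>a)&(q[:,0]<b)];print("tab mid y",(t[:,1].min()+t[:,1].max())/2)
```

```text
[-0.98666462 -0.53545862  1.33203088] [ 3.09131361 -4.95694344  4.30459646] [-3.13980690e+00  2.42591083e-03  2.84412970e+00]
tab mid y -0.6660599481962084
tab mid y -0.07912165889210598
```

Emit:
step_arm --targets '[0.5,0,0,0,0,0,-0.07,0.5,0,0,0,0,0,-0.07,1,0,0,0,0,0,-0.07,1,0,0,0,0,0,-0.07,1,0,0,0,0,0,-0.07,1,0,0,-0.3,0,0,-0.07,1,0,0,-0.8,0,0,-0.07,1,0,0,-1,0,0,-0.07,1,0,0,-1,0,0,-0.07]'

```text
time: 12.15
tool_pos: [566.2, -114.0, 300.6]
tcp_rot: [-3.142, 0.003, 2.896]
contact_force: [0.3, -0.3, -0.4]
grip_width: 91.7
finger_force: 0.0
```

Run:
```python
from h import *
o=bot.get_obs();print(o["tool_pos"],o["contact_force"],o["tcp_rot"],o["grip_width"])
p,d,W=wcloud("w4.png")
z=W[...,2];m=(d>0)&(z>206)&(z<226)&(abs(W[...,0]-555)<120)&(abs(W[...,1]+114)<75)
print("hopper",rect(W,m)); 
P=W[m];e=np.radians(-14);u=np.array([np.cos(e),np.sin(e)]);f=np.array([-u[1],u[0]])
q=(P[:,:2]-[565,-114])@np.c_[u,f];print(q.min(0),q.max(0))
r=q[:,0].min()
for a in(r+2,r+10,r+18,r+24,r+45,r+60,r+75,r+90,r+105):
    s=q[abs(q[:,0]-a)<3];print(round(a),s[:,1].min().round(1),s[:,1].max().round(1))
g=(d>0)&(abs(z-120)<4)&(np.hypot(W[...,0]-565,W[...,1]+115)<110);print("grinder",rect(W,g))
```

```text
[ 566.1820844  -113.99802626  300.56355685] [ 0.34205757 -0.30157459 -0.35933893] [-3.14154771e+00  2.73591320e-03  2.89648796e+00] 91.70827858026075
hopper (14185, array([ 551. , -110.2]), array([ 62.2, 140.4]), 76.7, 'z', np.float64(218.0), 'mean', array([ 554.7, -111.1], dtype=float32))
[-84.81175834 -31.08723888] [55.96995842 31.91918762]
-83 -10.1 8.8
-75 -10.2 8.9
-67 -10.4 9.0
-61 -10.4 9.0
-40 -31.0 30.7
-25 -30.8 31.2
-10 -30.7 31.1
5 -30.1 31.1
20 -30.1 31.6
grinder (5167, array([ 570.8, -114.1]), array([106.6, 156.5]), 77.7, 'z', np.float64(119.0), 'mean', array([ 540.1, -103.2], dtype=float32))
```

View pics/w4.png

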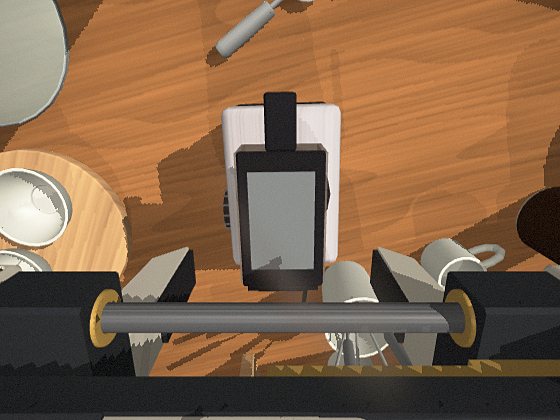

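```bash
cat >> h.py <<'E'
H=np.array([566.4,-114.8,120.]);HY=np.radians(-13.2);L=122.;HR=Rn.from_euler('z',HY)
def lidpose(th,al,back=0):
    "tool pose holding the tab at lid angle th with tool tilt al (deg)"
    c,s=np.cos(np.radians(th)),np.sin(np.radians(th))
    G=np.array([48-L*c-3.5*-s*-1,0,92+L*s+3.5*c])
    R=HR*Rn.from_euler('y',al,degrees=True)*Rn.from_euler('x',180,degrees=True)*Rn.from_euler('z',180,degrees=True)
    tz=R.apply([0,0,1]); p=H+HR.apply(G)-(6+back)*tz
    return p,R.as_euler('xyz')
E
sed -i 's/48-L\*c-3.5\*-s\*-1/48-L*c+3.5*s/' h.py
python3 - <<'E'
from h import *
print(lidpose(0,-20),lidpose(60,40))
print(row(*lidpose(0,-20,70)))
print(row(*lidpose(0,-20)))
E
```

```text
(array([492.35725961, -97.43343203, 221.13815572]), array([-3.14159265,  0.34906585,  2.91120919])) (array([ 560.44930522, -113.40427714,  324.00136592]), array([-3.14159265, -0.6981317 ,  2.91120919]))
(array([ 0.99 , -0.022,  0.12 ]), array([-0.003, -0.445, -0.019]))
(array([ 0.75 , -0.019,  0.778]), array([-0.003, -0.445, -0.019]))
```

Emit:
step_arm --targets '[0.6,0.5,-0.02,0,0,-0.2,-0.02,0.6,0.98,-0.02,0.1,0,-0.4,-0.02,0.6,0.99,-0.02,0.12,0,-0.445,-0.02,0.6,0.99,-0.02,0.12,0,-0.445,-0.02]'

```text
time: 12.7
tool_pos: [467.9, -91.4, 286.1]
tcp_rot: [-3.139, 0.347, 2.912]
contact_force: [0.7, 0.8, 0.3]
grip_width: 57.5
finger_force: 0.0
```

Run:
```python
from h import *
T=tool();print(T[:3,3]);print(row(*lidpose(0,-20)))
C0=bot.capture("wrist");cv2.imwrite("pics/w5.png",C0[0]);W=cloud("wrist",C0[1],T);z=W[...,2]
u=HR.inv().apply((W-H).reshape(-1,3)).reshape(W.shape)
t=u[(C0[1]>0)&(u[...,0]<-53)&(u[...,0]>-100)&(abs(u[...,1])<25)&(abs(u[...,2]-97)<8)]
print(t.min(0),t.max(0),np.median(t,0))
```

```text
[467.93744608 -91.44404787 286.14228248]
(array([-0.015, -0.001,  0.697]), array([-0.003, -0.002,  0.001]))
[-87.299714    -8.94619785  91.56642654] [-53.07615272  11.08872654  99.23249875] [-72.76450319   1.34734944  97.77024806]
```

Emit:
step_arm --targets '[0.6,-0.015,0,0.35,0,0,0,0.6,-0.015,0,0.6,0,0,0,0.6,-0.015,0,0.7,0,0,0,0.6,-0.015,0,0.7,0,0,0,0,-0.015,0,0.7,0,0,0,0,-0.015,0,0.7,0,0,0,0,-0.015,0,0.7,0,0,0,0,-0.015,0,0.7,0,0,0,0,-0.015,0,0.7,0,0,0]'

```text
time: 13.88
tool_pos: [494.0, -97.8, 222.3]
tcp_rot: [-3.139, 0.35, 2.913]
contact_force: [-1.5, -0.4, 1.3]
grip_width: 19.6
finger_force: 30.0
```

Run:
```python
from h import *
o=bot.get_obs();print(o["tool_pos"],o["moment"])
T=tool()
T0=np.eye(4);p,e=lidpose(0,-20);T0[:3,:3]=Rn.from_euler('xyz',e).as_matrix();T0[:3,3]=p
for th in range(5,41,5): print(th,*row(*lidpose(th,-20+th),T0))
print("err",row(p,e))
```

```text
[493.96768769 -97.82319202 222.31839092] [0.10786206 0.27139445 0.04763255]
5 [-0.049  0.    -0.097] [ 0.     0.111 -0.   ]
10 [-0.106  0.    -0.189] [ 0.     0.222 -0.   ]
15 [-0.171  0.    -0.276] [ 0.     0.333 -0.   ]
20 [-0.243  0.    -0.357] [ 0.     0.444 -0.   ]
25 [-0.322  0.    -0.432] [ 0.     0.556 -0.   ]
30 [-0.407  0.    -0.499] [ 0.     0.667 -0.   ]
35 [-0.498 -0.    -0.558] [-0.     0.778 -0.   ]
40 [-0.593 -0.    -0.61 ] [-0.     0.889 -0.   ]
err (array([0.02 , 0.   , 0.005]), array([-0.003,  0.001,  0.002]))
```

Emit:
step_arm --targets '[0,-0.022,0,-0.048,0,0.055,0,0,-0.048,0,-0.095,0,0.111,0,0,-0.075,0,-0.142,0,0.167,0,0,-0.105,0,-0.187,0,0.222,0,0,-0.136,0,-0.23,0,0.278,0,0,-0.168,0,-0.272,0,0.333,0,0,-0.168,0,-0.272,0,0.333,0]'

```text
time: 14.75
tool_pos: [500.8, -99.4, 253.3]
tcp_rot: [-3.139, 0.088, 2.912]
contact_force: [-0.9, 0.4, -0.9]
grip_width: 19.8
finger_force: 30.0
```

Run:
```python
import h
from h import *
h.L=120
o=bot.get_obs();print(o["tool_pos"],o["moment"],o["contact_force"],o["joint_positions"].round(2))
print("err",row(*lidpose(15,-5)))
T0=np.eye(4);p,e=lidpose(15,-5);T0[:3,:3]=Rn.from_euler('xyz',e).as_matrix();T0[:3,3]=p
for th in range(20,61,5): print(th,*row(*lidpose(th,-20+th),T0))
```

```text
[500.77827241 -99.38995233 253.31776381] [0.01850506 0.08000543 0.00718366] [-0.88990411  0.36930715 -0.90112304] [-0.35  0.27  1.63  0.01  1.16 -1.7 ]
err (array([ 0.002, -0.   ,  0.009]), array([-0.003,  0.001,  0.001]))
20 [-0.048  0.    -0.095] [-0.     0.111 -0.   ]
25 [-0.104  0.    -0.186] [0.    0.222 0.   ]
30 [-0.168  0.    -0.272] [ 0.     0.333 -0.   ]
35 [-0.239 -0.    -0.351] [-0.     0.444 -0.   ]
40 [-0.317 -0.    -0.424] [-0.     0.556 -0.   ]
45 [-0.401 -0.    -0.49 ] [ 0.     0.667 -0.   ]
50 [-0.49   0.    -0.549] [ 0.     0.778 -0.   ]
55 [-0.585  0.    -0.599] [-0.     0.889 -0.   ]
60 [-0.683  0.    -0.641] [-0.  1. -0.]
```

Emit:
step_arm --targets '[0,-0.024,0,-0.048,0,0.055,0,0,-0.048,0,-0.095,0,0.111,0,0,-0.075,0,-0.142,0,0.167,0,0,-0.104,0,-0.186,0,0.222,0,0,-0.136,0,-0.23,0,0.278,0,0,-0.168,0,-0.272,0,0.333,0,0,-0.203,0,-0.312,0,0.389,0,0,-0.239,0,-0.351,0,0.444,0,0,-0.278,0,-0.388,0,0.5,0,0,-0.317,0,-0.424,0,0.556,0,0,-0.317,0,-0.424,0,0.556,0]'

```text
time: 16.12
tool_pos: [527.7, -105.6, 297.5]
tcp_rot: [-3.139, -0.349, 2.911]
contact_force: [-0.1, -0.2, 0.3]
grip_width: 19.4
finger_force: 30.0
```

Run:
```python
import h
from h import *
h.L=120
o=bot.get_obs();print(o["tool_pos"],o["moment"],o["contact_force"],o["joint_positions"].round(2))
print("err",row(*lidpose(40,20)))
T0=np.eye(4);p,e=lidpose(40,20);T0[:3,:3]=Rn.from_euler('xyz',e).as_matrix();T0[:3,3]=p
for th in np.arange(42.5,61,2.5): print(th,*row(*lidpose(th,-20+th),T0))
```

```text
[ 527.72010674 -105.5782451   297.51392228] [-0.05048717 -0.23020801  0.00035928] [-0.08183117 -0.16793099  0.31667071] [-0.32  0.54  1.13 -0.03  1.82 -1.66]
err (array([-0.002, -0.001,  0.   ]), array([-0.003,  0.001, -0.   ]))
42.5 [-0.023 -0.    -0.048] [0.    0.056 0.   ]
45.0 [-0.048 -0.    -0.095] [0.    0.111 0.   ]
47.5 [-0.075 -0.    -0.141] [-0.     0.167  0.   ]
50.0 [-0.104  0.    -0.186] [0.    0.222 0.   ]
52.5 [-0.135  0.    -0.23 ] [-0.     0.278 -0.   ]
55.0 [-0.168  0.    -0.272] [-0.     0.333 -0.   ]
57.5 [-0.203 -0.    -0.312] [0.    0.389 0.   ]
60.0 [-0.239  0.    -0.351] [-0.     0.444  0.   ]
```

Emit:
step_arm --targets '[0,-0.023,0,-0.048,0,0.055,0,0,-0.048,0,-0.095,0,0.111,0,0,-0.075,0,-0.141,0,0.167,0,0,-0.104,0,-0.186,0,0.222,0,0,-0.135,0,-0.23,0,0.278,0,0,-0.168,0,-0.272,0,0.333,0,0,-0.203,0,-0.312,0,0.389,0,0,-0.239,0,-0.351,0,0.444,0,0,-0.239,0,-0.351,0,0.444,0,0,-0.239,0,-0.351,0,0.444,0]'

```text
time: 17.38
tool_pos: [560.8, -113.2, 323.1]
tcp_rot: [-3.138, -0.696, 2.91]
contact_force: [0.6, -1.2, -0.3]
grip_width: 19.8
finger_force: 30.0
```

Run:
```python
import h
from h import *
h.L=120
o=bot.get_obs();print(o["tool_pos"],o["moment"],o["contact_force"],o["joint_positions"].round(2))
print("err",row(*lidpose(60,40)))
G=o["tool_pos"]+6*tool()[:3,2];g=HR.inv().apply(G-H)-[48,0,92];r=np.hypot(g[0],g[2])
print("lid deg",np.degrees(np.arctan2(g[2],-g[0])-np.arcsin(3.5/r)),r)
p,d=bot.capture("side");W=cloud("side",d);u=HR.inv().apply((W-H).reshape(-1,3)).reshape(W.shape)
m=(d>0)&(abs(u[...,1])<31)&(u[...,0]>-25)&(u[...,0]<60)&(u[...,2]>104)&(u[...,2]<165)
q=u[m];print(len(q));v=np.polyfit(q[:,0],q[:,2],1);print("slope deg",np.degrees(np.arctan(v[0])))
cv2.imwrite("pics/s6.png",cv2.resize(p[90:290,230:430],None,fx=3,fy=3,interpolation=2))
```

```text
[ 560.81577071 -113.20521755  323.11484362] [-0.12582433 -0.47676408 -0.05271363] [ 0.64719173 -1.235549   -0.27021923] [-0.31  0.83  0.66 -0.07  2.34 -1.68]
err (array([-0.011, -0.003,  0.002]), array([-0.003,  0.003, -0.001]))
lid deg 59.91988634273966 121.11048563746297
48
slope deg -58.76776663963225
```

View pics/s6.png

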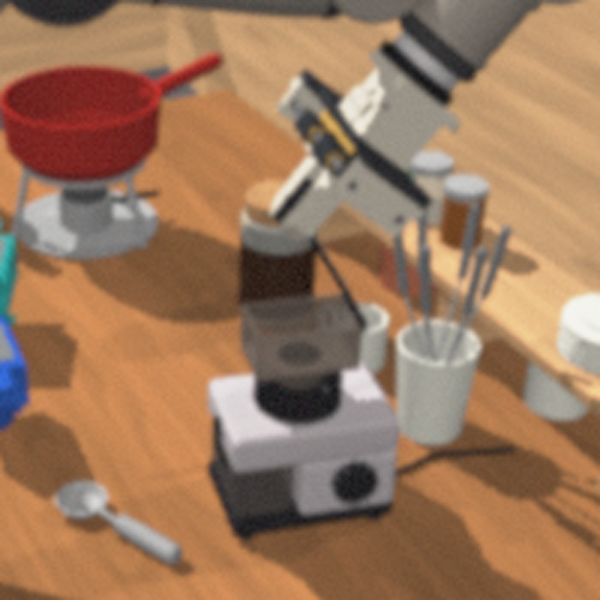

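The picture shows the hopper square on the grinder (tub around (300,335)) and the lid held up by the gripper at about 60° (line from (365,325) to (315,240)). Everything else is where it stood.

```bash
python3 -c "
from plant import bot
print(bot.close_job())"
```

```text
the job is handed in; nothing more can be done
None
```

The hopper is back on the grinder, turned clockwise to its stop and within about 1° of square. The gripper is holding its lid open at about 60°, nothing else was moved, and the job is handed in at about 17 s of the 61 s allowed.

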